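# Get the screwdriver out from under the lift-out trays

### The arm

A 6-joint arm with a two-finger parallel gripper is mounted at the origin on the work surface; the furniture and walls round the work are solid. World frame = base frame: x ahead of the robot, y to its left, z up, the work surface at z = 0. Lengths are in m, angles in rad, forces in N, time in s.
With the tool pointing down it reaches from about 0.3 to 0.825 m from the base axis. Payload 5.4 kg.
Tool frame: the origin (TCP) lies between the finger pads; the fingertips stand 17 mm ahead of it and the grasp point (between the pads) lies 2 mm behind it; z points along the fingers, y is the direction in which the jaws open and shut (so a half turn about z gives the same grasp; the last joint's range is limited). The gripper opens to 92 mm and grips with 3 to 60 N. Pads are 20 mm wide; open, the fingers measure 128 mm over their backs; the gripper's body (75 mm by 189 mm) begins 69 mm behind the grasp point.
Start: joints at [1.023, 0.158, 1.597, -0, 1.386, -0.21], TCP at [0.191, 0.542, 0.232] pointing down, gripper open.
Joint ranges: [-2.91, 2.91], [-0.94, 2.29], [0.18, 2.7], [-1.29, 4.43], [0.17, 2.64], [-3, 3]. Speed limits (rad/s): [2.57, 2.57, 3.14, 3.14, 3.14, 3.14].

### API

Orientations are given as a rotation vector (axis times angle).
In Python, from workcell import arm gives the robot as it stands.
- The arm moves only by the tool servo_tool, never from a script. Its argument "increments" is a list of rows, each a list of 7 numbers: the finger opening in cm, from 0 to 9.19, then the shift along the tool's x, y, z in cm, then the turn, a rotation vector about the tool's x, y, z in rad. In form: [[fingers, tx, ty, tz, wx, wy, wz], ...]. A call has 1 to 5 rows; each row is the pose to reach, as a shift and turn from the pose measured when the call began, along the tool's axes at that moment; what a row does not reach only later rows make up. A row lasts 1/8 s, in which the tool goes at most 62.5 mm and 10.7 degrees, less where a joint would pass 70% of its speed; a pose out of reach is approached as far as the arm can. A call with a gripper value outside its range is refused whole. The fingers move at their own pace and stop on an object; "newtons" is the grip in N (left out, the last holds). Time passes only in rows, so rows that repeat a pose let the fingers close. It gives the time, the measured TCP pose, the force and the opening at its end, in the units of the state.
- arm.sense(): the state, without advancing time (a new reading comes with each control period).
- arm.snapshot(name): name is "scene" or "top" or "wrist"; returns a dict with "color" (420x560x3 uint8, red, green, blue), "z_map" (420x560 float32, m along the optical axis (not along the pixel's ray), 0 where there is no reading), "fovy" (degrees; the focal length in pixels is half the picture's height over the tangent of half this angle, whatever the lens; pixels are square), "cx", "cy" (the principal point, pixels), "rvec" (rotation vector, rad) and "tvec" (3), from world to camera coordinates, as OpenCV has them; the wrist camera has in their place "hand_eye" (4x4, takes a point from camera to tool coordinates, whose origin is the TCP and whose axes are the flange's). Camera axes: x right, y down, z forward; pixel columns grow to the right and rows downward; lengths in m; the calibration is good to about 2 mm. A picture is of the moment at which its call begins: read the wrist's pose just before it.
- arm.sign_off(): hands the job in, once; it reports no verdict.
The state is a dict: "time": time; "joint_pos": joint angles; "joint_vel": joint speeds; "joint_efforts": joint torques, N m; "eef_pos": TCP position; "ee_rot": TCP orientation; "force": force on the tool from outside, world axes, zero at the start; "torque": the same for the moment, N m; "width": opening from 0.0 (shut) to 1.0 (fully open).
Only numpy, scipy, OpenCV 4.12 (cv2) and the standard library are available. Lean on these libraries where they do the work, as an engineer would, in place of code of your own. Each camera call takes 0.05 s, during which the arm holds its last target. There are 200 camera calls.

### The job

The screwdriver lies in the bottom of the tool case, under the two lift-out trays. Lift both trays out by their handles, keeping them level, and stand them side by side on the plywood board; then lay the screwdriver lengthwise on the rubber-topped tool rest so that no part of it hangs over. Finally put each tray back into the bay of the case that it came from, resting flat on its ledges; leave the box of brass fittings and the small carton where they stand.

Things in the scene. Friction and masses are not known exactly. Their poses are not given: they have to be found in the camera images.
- tool_case: open green steel tool case, fixed, 104 (its x) x 182 mm (its y), rim 52 mm high, floor 3 mm thick; origin: centre of its underside. Two bays centred 53 mm towards +y and -y; a tray has 4 mm play all round in its bay and rests on small ledges 28 mm above the case's underside. The ledges stand at the corners and the middle of the long walls (8 mm in, 60 mm long); elsewhere it is open to the floor, 98 mm wide.
- tray_bolts: black plastic lift-out tray, 90 (its x) x 62 mm (its y), walls 22 mm high, 0.2 kg; a square 10 x 10 mm bar handle runs along its y over the middle, 46 mm clear length, bar centre 47 mm above the underside. Origin: centre of the underside. Four bolts lie in this one, clipped in, below the wall tops. It starts in one of the two bays, its y along the case's y.
- tray_nuts: black plastic lift-out tray, 90 (its x) x 62 mm (its y), walls 22 mm high, 0.2 kg; a square 10 x 10 mm bar handle runs along its y over the middle, 46 mm clear length, bar centre 47 mm above the underside. Origin: centre of the underside. Cross walls; nuts and washers in four pockets, fixed, below the wall tops. It starts in the other bay, its y along the case's y.
- screwdriver: screwdriver, 156 mm long, 75 g: round yellow handle 79 mm long and about 20 mm thick, 6 mm steel shaft. It lies on the case's floor roughly along the case's y, seen at the start in the gap between the trays. Origin: about mid-length, on the underside (the axis is 10.5 mm up). Its long axis is turned from its own y: handle to blade runs along (0.41, -0.91, 0) of its frame. Take it by the handle.
- driver_handle (a point): on the screwdriver: the middle of the handle, on its axis, where to grip it (across the axis); 10.5 mm above the underside. The handle's end is 40 mm further out.
- driver_blade (a point): on the screwdriver: in its flat blade, on the axis, 107 mm from driver_handle; the very tip is 8 mm beyond.
- side_board: bare plywood board, fixed, 102 (its x) x 182 mm (its y), 20 mm thick: the side area, where both trays stand next to each other along its y (for example 43 mm either side of its centre, their y along its y). Origin: centre of its underside.
- tool_rest: low wooden tool rest with a flat, black, ribbed rubber top, fixed, 80 mm (its x) by 200 mm (its y), 22 mm high; the screwdriver goes on top, along its y. Origin: centre of its underside.
- fittings_box: open card box of brass fittings, 110 x 120 mm, 97 mm high, standing beyond the white console; loose, leave it alone. Origin: centre of its underside.
- small_carton: small brown carton, 60 x 74 mm, 45 mm high, standing by the console's far corner; loose, leave it alone. Origin: centre of its underside.

How it is judged:
On the way, in this order (a step that is already met when the one before it is completed fails the run):
1. both trays stand level on the plywood board, let go (x of tray_bolts in the frame of side_board between -0.03 and 0.03 m and y of tray_bolts in the frame of side_board between -0.075 and 0.075 m and z of tray_bolts in the frame of side_board between 0.016 and 0.024 m and angle between each of tray_bolts, tray_nuts's own z axis and vertical below 0.06 rad and contact force between each of tray_bolts, tray_nuts and the fingers below 0.2 N and linear speed of each of tray_bolts, tray_nuts below 0.02 m/s and angular speed of each of tray_bolts, tray_nuts below 0.2 rad/s and x of tray_nuts in the frame of side_board between -0.03 and 0.03 m and y of tray_nuts in the frame of side_board between -0.075 and 0.075 m and z of tray_nuts in the frame of side_board between 0.016 and 0.024 m), for 0.2 s.
2. the screwdriver lies on the tool rest, let go (x of driver_handle in the frame of tool_rest between -0.029 and 0.029 m and y of driver_handle in the frame of tool_rest between -0.058 and 0.058 m and x of driver_blade in the frame of tool_rest between -0.034 and 0.034 m and y of driver_blade in the frame of tool_rest between -0.091 and 0.091 m and z of driver_handle in the frame of tool_rest between 0.026 and 0.04 m and z of driver_blade in the frame of tool_rest between 0.024 and 0.042 m and linear speed of screwdriver below 0.02 m/s and angular speed of screwdriver below 0.2 rad/s and contact force between screwdriver and the fingers below 0.2 N), for 0.2 s.
At the end, for the whole second after the job is handed in: The screwdriver lies at rest on top of the tool rest, all of it within the rest's outline; each tray is back in the bay it started in (within 10 mm of its starting place), down on its ledges (underside 24 to 31.5 mm above the case's underside), level within 3 degrees and at rest (x of driver_handle in the frame of tool_rest between -0.029 and 0.029 m and y of driver_handle in the frame of tool_rest between -0.058 and 0.058 m and x of driver_blade in the frame of tool_rest between -0.034 and 0.034 m and y of driver_blade in the frame of tool_rest between -0.091 and 0.091 m and z of driver_handle in the frame of tool_rest between 0.026 and 0.04 m and z of driver_blade in the frame of tool_rest between 0.024 and 0.042 m and linear speed of each of screwdriver, tray_bolts, tray_nuts below 0.02 m/s and angular speed of each of screwdriver, tray_bolts, tray_nuts below 0.2 rad/s and distance of each of tray_bolts, tray_nuts from where it was at the start of the episode below 0.01 m and z of tray_bolts in the frame of tool_case between 0.024 and 0.0315 m and angle between each of tray_bolts, tray_nuts's own z axis and vertical below 0.05 rad and z of tray_nuts in the frame of tool_case between 0.024 and 0.0315 m); the robot touches nothing.
It fails at once if a tray was tipped by more than 25 degrees (angle between any of tray_bolts, tray_nuts's own z axis and vertical above 0.44 rad).
It fails at once if the box of fittings or the small carton was pushed more than 15 mm (distance of any of fittings_box, small_carton from where it was at the start of the episode above 0.015 m).
It also fails if it takes over 102 s, if anything falls off the work surface, if the arm or the gripper's body presses on something with over 40 N, if the wrist force passes 120 N, or if a joint passes its speed limit or range.

## Working session

There is one attempt and no reset: what is moved stays moved. The work goes in short steps, Python scripts to look and compute and a tool call to move; the robot and the scene stay as the last step left them, time stands still between calls to the robot, and variables do not carry over. Pictures are saved under pics/ and viewed, about 12 in all and at most 16, crops included, and the job is handed in when it is done.

Besides the shell and the picture viewer there is one more tool, called after "Request:" as a command line: name --pt "numbers of a row" for each row, then --argument value for the rest. servo_tool: Moves the arm, as the interface text tells. Its arguments: {"type":"object","properties":{"increments":{"type":"array"},"newtons":{"type":"number"}},"required":["increments"]}

```bash
mkdir -p pics
cat > h.py <<'E'
import numpy as np, cv2
from scipy.spatial.transform import Rotation as R
from workcell import arm
def snap(n):
    s=arm.sense(); d=arm.snapshot(n)
    f=210/np.tan(np.radians(d["fovy"])/2)
    K=np.array([[f,0,d["cx"]],[0,f,d["cy"]],[0,0,1]])
    if n=="wrist":
        T=np.eye(4);T[:3,:3]=R.from_rotvec(s["ee_rot"]).as_matrix();T[:3,3]=s["eef_pos"]
        W=T@d["hand_eye"]
    else:
        M=np.eye(4);M[:3,:3]=R.from_rotvec(d["rvec"]).as_matrix();M[:3,3]=np.ravel(d["tvec"]);W=np.linalg.inv(M)
    z=d["z_map"]; v,u=np.mgrid[:420,:560]
    P=np.stack([(u-d["cx"])/f*z,(v-d["cy"])/f*z,z],-1)@W[:3,:3].T+W[:3,3]
    P[z==0]=np.nan
    return d["color"],P,W,K
def save(c,n): cv2.imwrite("pics/"+n,cv2.cvtColor(c,cv2.COLOR_RGB2BGR))
def st():
    s=arm.sense(); r=R.from_rotvec(s["ee_rot"]).as_matrix()
    print("t",round(s["time"],2),"p",np.round(s["eef_pos"],4),"x",np.round(r[:,0],3),"y",np.round(r[:,1],3),"z",np.round(r[:,2],3),"F",np.round(s["force"],1),"w",round(s["width"],3),"q",np.round(s["joint_pos"],2))
    return s,r
def go(p,yaw):
    """print total shift (cm, tool axes) and turn for tool-down target, tool x axis at yaw"""
    s,r=st(); c,sn=np.cos(yaw),np.sin(yaw)
    t=np.array([[c,sn,0],[sn,-c,0],[0,0,-1.]])
    print("shift",np.round(r.T@(np.array(p)-s["eef_pos"])*100,2),"turn",np.round(R.from_matrix(r.T@t).as_rotvec(),3))
E
python3 - <<'E'
from h import *
st()
for n in ("top","scene"):
    c,P,W,K=snap(n); np.savez(n+"0.npz",c=c,P=P,W=W,K=K); save(c,n+"0.png"); print(n,W.round(3).tolist(),K[0,0])
E
```

```text
t 0.0 p [0.1903 0.542  0.2306] x [-0.943  0.331  0.   ] y [ 0.331  0.943 -0.002] z [-0.001 -0.002 -1.   ] F [-0.6  0.1 -0.2] w 1.002 q [ 1.02  0.16  1.6  -0.    1.39 -0.21]
top [[-0.025, -0.99, 0.139, 0.404], [-1.0, 0.026, 0.004, 0.028], [-0.008, -0.139, -0.99, 1.016], [0.0, 0.0, 0.0, 1.0]] 509.4741407585665
scene [[-0.449, 0.669, -0.592, 1.036], [0.893, 0.334, -0.301, 0.285], [-0.004, -0.664, -0.748, 0.679], [0.0, 0.0, 0.0, 1.0]] 392.92477836911445
```

View pics/top0.png

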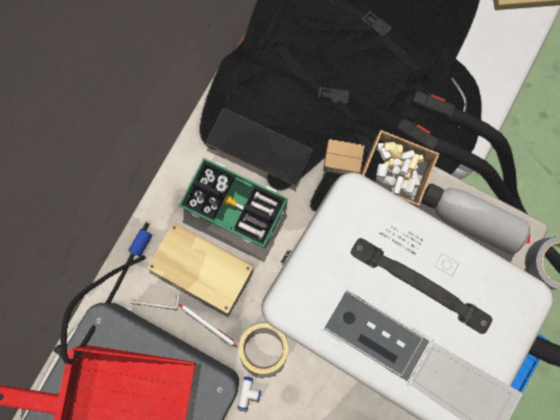

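View pics/scene0.png

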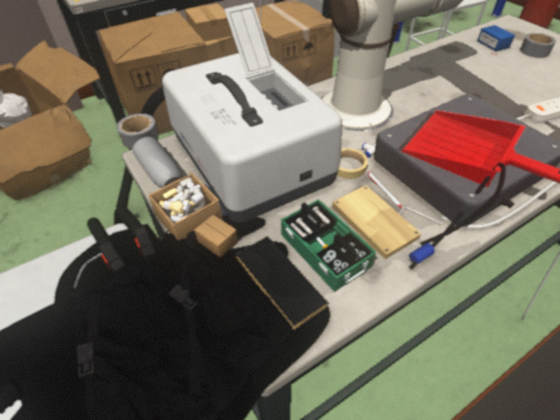

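Run:
```python
from h import *
D=np.load("top0.npz");c,P=D["c"],D["P"]
sub=c[100:320,140:330]; save(cv2.resize(sub,None,fx=3.6,fy=2.7*3.6/2.7*0+2.7,interpolation=cv2.INTER_CUBIC) if 0 else cv2.resize(sub,None,fx=2.7,fy=2.7,interpolation=cv2.INTER_CUBIC),"crop0.png")
for n,(u,v) in dict(board=(200,268),boardedge=(170,250),rest=(260,148),rest2=(230,135),rest3=(295,165),table=(290,250),table2=(160,225)).items(): print(n,P[v,u].round(4))
hsv=cv2.cvtColor(c,cv2.COLOR_RGB2HSV)
def rect(m,n):
    pts=P[m][:,:2].astype(np.float32); (cx,cy),(w,h),a=cv2.minAreaRect(pts*1000); print(n,m.sum(),round(cx,1),round(cy,1),round(w,1),round(h,1),round(a,2),"z",np.nanmedian(P[m][:,2]).round(4))
reg=np.zeros((420,560),bool); reg[215:320,140:260]=1
z=P[...,2]
m=reg&(z>.012)&(z<.028)&(hsv[...,1]>60)&(hsv[...,0]<30); m=cv2.morphologyEx(m.astype(np.uint8),cv2.MORPH_OPEN,np.ones((3,3)))>0
rect(m,"board")
reg[:]=0;reg[155:250,175:292]=1
m=reg&(z>.046)&(z<.058)&(hsv[...,0]>60)&(hsv[...,0]<95)&(hsv[...,1]>80); m=cv2.morphologyEx(m.astype(np.uint8),cv2.MORPH_CLOSE,np.ones((2,2)))>0
m&=~np.isnan(z); rect(m,"case")
reg[:]=0;reg[105:190,195:318]=1
m=reg&(z>.012)&(z<.03); m=cv2.morphologyEx(m.astype(np.uint8),cv2.MORPH_OPEN,np.ones((3,3)))>0
rect(m,"rest"); o=c.copy(); o[m]=[255,0,255]
m=(z>.067)&(z<.088)&(np.indices(z.shape)[0]>155)&(np.indices(z.shape)[0]<250)&(np.indices(z.shape)[1]>175)&(np.indices(z.shape)[1]<292)
n,l,s,ce=cv2.connectedComponentsWithStats(m.astype(np.uint8))
for i in range(1,n):
    if s[i,4]>20: rect(l==i,"handle%d %s"%(i,ce[i].round()))
print(P[150:200:6,325:345:6,2].round(3))
# silhouettes around: max heights near
for (u,v) in [(345,155),(330,190),(300,215),(275,175),(300,255),(205,120),(320,150),(290,290)]: print((u,v),P[v,u].round(3))
```

```text
board [0.4184 0.1972 0.0171]
boardedge [0.455  0.2564 0.0145]
rest [0.6536 0.0756 0.021 ]
rest2 [0.6822 0.1355 0.0205]
rest3 [0.6164 0.0067 0.0241]
table [0.4454 0.0217 0.0933]
table2 [ 0.5063  0.2803 -0.001 ]
board 4875 419.9 198.6 182.7 102.1 59.89 z 0.019
case 538 541.9 126.8 181.7 107.3 63.22 z 0.0491
rest 5100 696.4 59.9 200.2 167.2 63.46 z 0.0207
handle1 [206. 188.] 170 565.9 175.2 55.6 10.2 63.19 z 0.079
handle2 [257. 213.] 170 517.2 81.0 55.0 10.0 62.98 z 0.0786
[[0.007 0.045 0.044 0.046]
 [0.021 0.043 0.047 0.041]
 [0.044 0.047 0.043 0.045]
 [0.03  0.044 0.045 0.047]
 [0.006 0.006 0.001 0.009]
 [0.003 0.002 0.18  0.194]
 [0.003 0.005 0.191 0.192]
 [0.002 0.184 0.194 0.192]
 [0.172 0.189 0.193 0.192]]
(345, 155) [ 0.63  -0.091  0.042]
(330, 190) [ 0.54  -0.047  0.177]
(300, 215) [ 0.519 -0.001  0.001]
(275, 175) [0.598 0.047 0.02 ]
(300, 255) [0.432 0.007 0.194]
(205, 120) [0.72  0.188 0.004]
(320, 150) [ 0.65  -0.045  0.005]
(290, 290) [0.377 0.024 0.193]
```

View pics/crop0.png

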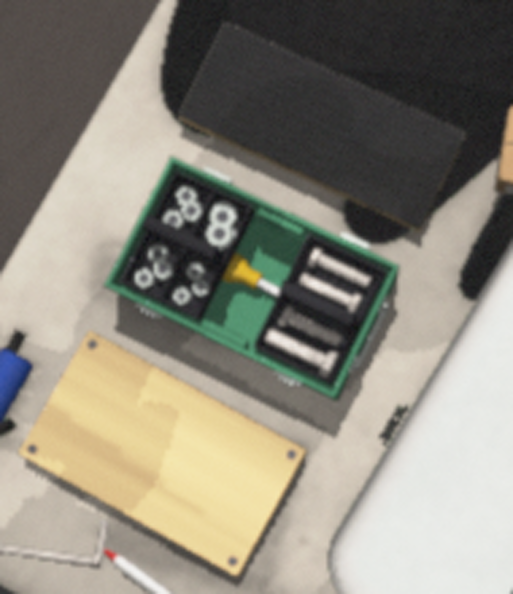

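Run:
```python
from h import *
D=np.load("top0.npz");P,W,K=D["P"],D["W"],D["K"]
def ray(u,v,z):
    d=W[:3,:3]@np.linalg.inv(K)@[u,v,1]; return W[:3,3]+d*(z-W[2,3])/d[2]
cs=np.array([ray(140+a/2.7,100+b/2.7,.022) for a,b in [(232,25),(465,132),(418,230),(180,122)]]); print(cs.round(4),cs.mean(0).round(4))
print("rest",cv2.minAreaRect(cs[:,:2].astype(np.float32)*1000))
for f in ("top0","scene0"):
    Q=np.load(f+".npz")["P"].reshape(-1,3)
    Q=Q[~np.isnan(Q[:,0])]
    H=[[ (lambda s: round(float(np.percentile(s,98)),2) if len(s)>5 else -1)(Q[(abs(Q[:,0]-x)<.02)&(abs(Q[:,1]-y)<.02),2]) for y in np.arange(.32,-.13,-.04)] for x in np.arange(.86,.25,-.04)]
    print(f,"rows x .86..; cols y .32..-.12")
    for r,x in zip(H,np.arange(.86,.25,-.04)): print(round(x,2),r)
cy=np.array([.566,.175])-[.517,.081]; print(np.degrees(np.arctan2(cy[1],cy[0])))
go([.566,.175,.20],np.radians(63))
```

```text
[[ 0.7356  0.143   0.022 ]
 [ 0.6487 -0.0287  0.022 ]
 [ 0.5761  0.0081  0.022 ]
 [ 0.6621  0.1823  0.022 ]] [0.6556 0.0762 0.022 ]
rest ((655.392333984375, 76.79481506347656), (194.3361358642578, 83.34314727783203), 63.16632843017578)
top0 rows x .86..; cols y .32..-.12
0.86 [-1, -1, -1, -1, 0.01, 0.0, -0.01, -0.04, -0.05, -0.06, -0.06, -0.06]
0.82 [-1, -1, -1, -1, 0.01, 0.03, 0.03, 0.03, 0.0, -0.03, -0.06, -0.07]
0.78 [-1, -1, -1, 0.01, 0.01, 0.03, 0.04, 0.02, 0.02, 0.01, -0.0, -0.0]
0.74 [-1, -1, 0.0, 0.01, 0.02, 0.02, 0.02, 0.02, 0.02, 0.03, 0.02, 0.01]
0.7 [-1, -1, 0.0, 0.01, 0.02, 0.02, 0.02, 0.02, 0.02, 0.03, 0.03, 0.03]
0.66 [-1, 0.0, 0.0, 0.02, 0.02, 0.02, 0.03, 0.02, 0.02, 0.04, 0.05, 0.05]
0.62 [-1, 0.0, 0.0, 0.05, 0.05, 0.05, 0.03, 0.02, 0.03, 0.05, 0.05, 0.07]
0.58 [0.0, 0.0, 0.0, 0.08, 0.08, 0.05, 0.05, 0.05, 0.02, 0.01, 0.19, 0.07]
0.54 [0.0, 0.0, 0.05, 0.05, 0.08, 0.08, 0.08, 0.05, 0.0, 0.2, 0.2, 0.2]
0.5 [0.03, 0.02, 0.02, 0.05, 0.05, 0.05, 0.08, 0.08, 0.19, 0.2, 0.2, 0.2]
0.46 [0.03, 0.02, 0.02, 0.02, 0.02, 0.05, 0.05, 0.09, 0.2, 0.2, 0.2, 0.2]
0.42 [0.04, 0.02, 0.0
[... 1127 characters left out ...]
.46 [0.03, 0.02, 0.02, 0.02, 0.02, 0.05, 0.05, 0.15, 0.2, 0.2, 0.2, 0.21]
0.42 [0.04, 0.02, 0.02, 0.02, 0.02, 0.02, 0.01, 0.19, 0.2, 0.2, 0.21, 0.23]
0.38 [0.0, 0.0, 0.02, 0.02, 0.02, 0.02, 0.19, 0.2, 0.2, 0.2, 0.2, 0.23]
0.34 [0.09, 0.07, 0.01, 0.02, 0.02, 0.02, 0.19, 0.2, 0.2, 0.2, 0.19, 0.2]
0.3 [0.09, 0.09, 0.08, 0.01, 0.01, 0.03, 0.03, 0.2, 0.2, 0.2, 0.19, 0.16]
0.26 [0.12, 0.11, 0.1, 0.09, 0.08, 0.03, 0.0, 0.02, -1, 0.2, 0.2, 0.2]
62.46802325127774
t 0.1 p [0.1903 0.542  0.2308] x [-0.943  0.331  0.   ] y [ 0.331  0.943 -0.002] z [-0.001 -0.001 -1.   ] F [ 0.9 -0.1  0.2] w 0.999 q [ 1.02  0.16  1.6   0.    1.39 -0.21]
shift [-47.61 -22.17   3.09] turn [-1.000e-03  1.000e-03  1.704e+00]
```

Request:
servo_tool --pt "5 -5 -2.2 0.3 0 0 0.17" --pt "5 -10 -4.5 0.6 0 0 0.34" --pt "5 -15 -6.7 0.9 0 0 0.51" --pt "5 -20 -9 1.2 0 0 0.68" --pt "5 -25 -11.5 1.5 0 0 0.85"

```text
time: 0.72
eef_pos: [0.3889, 0.3492, 0.2154]
ee_rot: [-1.765, -2.599, 0.003]
force: [0.6, 0.6, 0.3]
width: 0.54
```

```bash
python3 -c "
from h import *
go([.566,.175,.20],np.radians(63))"
```

```text
t 0.72 p [0.3889 0.3492 0.2154] x [-0.369  0.93  -0.001] y [ 0.93   0.369 -0.002] z [-0.001 -0.002 -1.   ] F [0.6 0.6 0.3] w 0.54 q [ 0.5   0.04  1.76 -0.    1.35  0.12]
shift [-22.72  10.04   1.54] turn [-0.001  0.002  0.849]
```

Request:
servo_tool --pt "4 -4.5 2 0.3 0 0 0.17" --pt "4 -9 4 0.6 0 0 0.34" --pt "4 -13.5 6 0.9 0 0 0.51" --pt "4 -18 8 1.2 0 0 0.68" --pt "4 -22.7 10 1.5 0 0 0.85"

```text
time: 1.35
eef_pos: [0.5662, 0.1738, 0.1999]
ee_rot: [2.684, 1.632, -0.004]
force: [0.3, 0.1, 0.1]
width: 0.433
```

Request:
servo_tool --pt "4 0 0 0 0 0 0"

```text
time: 1.48
eef_pos: [0.5675, 0.1712, 0.199]
ee_rot: [2.688, 1.626, -0.006]
force: [-0.0, -1.0, -0.7]
width: 0.438
```

Run:
```python
from h import *
go([.566,.175,.075],np.radians(63))
c,P,W,K=snap("wrist"); save(c,"w1.png"); np.savez("w1.npz",c=c,P=P,W=W,K=K)
z=P[...,2]; m=(z>.07)&(z<.088)&(P[...,0]>.45)&(P[...,0]<.64)&(P[...,1]>.04)&(P[...,1]<.24)
n,l,s,ce=cv2.connectedComponentsWithStats(m.astype(np.uint8))
for i in range(1,n):
    if s[i,4]>100: print(s[i,4],ce[i].round(),np.nanmedian(z[l==i]),cv2.minAreaRect(P[l==i][:,:2].astype(np.float32)*1000))
```

```text
t 1.48 p [0.5675 0.1712 0.199 ] x [ 0.464  0.886 -0.003] y [ 0.886 -0.464 -0.002] z [-0.003 -0.002 -1.   ] F [-0.  -1.  -0.7] w 0.438 q [ 0.09  0.23  1.58 -0.    1.33  0.57]
shift [ 0.31 -0.29 12.39] turn [-0.002  0.003 -0.011]
838 [275. 204.] 0.07845577567738007 ((566.4745483398438, 177.46009826660156), (55.69085693359375, 9.660961151123047), 62.48100280761719)
625 [276. 317.] 0.07840089672778638 ((518.545654296875, 83.91968536376953), (54.609588623046875, 10.01498031616211), 62.63147735595703)
```

View pics/w1.png

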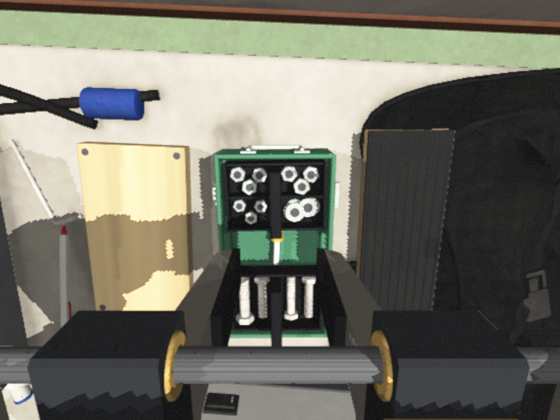

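Request:
servo_tool --pt "4 0.4 -0.35 4 0 0 0" --pt "4 0.4 -0.35 8 0 0 0" --pt "4 0.4 -0.35 11 0 0 0" --pt "4 0.4 -0.35 12.4 0 0 0" --pt "4 0.4 -0.35 12.4 0 0 0"

```text
time: 2.15
eef_pos: [0.5637, 0.1782, 0.0745]
ee_rot: [-2.683, -1.631, 0.009]
force: [0.6, 0.4, -0.5]
width: 0.434
```

Run:
```python
from h import *
go([.566,.1765,.075],np.radians(62.6))
c,P,W,K=snap("wrist"); save(c[100:420,100:460],"w2.png")
```

```text
t 2.15 p [0.5637 0.1782 0.0745] x [ 0.46   0.888 -0.004] y [ 0.888 -0.46  -0.004] z [-0.006 -0.001 -1.   ] F [ 0.6  0.4 -0.5] w 0.434 q [ 0.1   0.37  1.67 -0.    1.11  0.58]
shift [-0.05  0.29 -0.06] turn [-0.004  0.004 -0.   ]
```

View pics/w2.png

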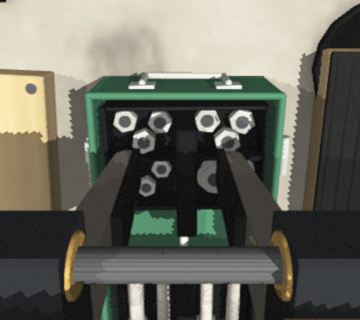

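Request:
servo_tool --pt "2 0 0.25 0 0 0 0" --pt "0 0 0.25 0 0 0 0" --pt "0 0 0.25 0 0 0 0" --pt "0 0 0.25 0 0 0 0" --pt "0 0 0.25 0 0 0 0" --newtons 25

```text
time: 2.82
eef_pos: [0.5673, 0.177, 0.0762]
ee_rot: [-2.685, -1.631, 0.004]
force: [-0.4, -0.5, 3.9]
width: 0.107
```

Run:
```python
from h import *
go([.566,.1765,.075],np.radians(62.6))
```

```text
t 2.83 p [0.5673 0.177  0.0762] x [ 0.461  0.888 -0.002] y [ 0.888 -0.461 -0.002] z [-0.002 -0.001 -1.   ] F [-0.4 -0.5  3.9] w 0.107 q [ 0.1   0.37  1.66 -0.    1.11  0.58]
shift [-0.11 -0.09  0.12] turn [-0.002  0.002 -0.   ]
```

Request:
servo_tool --pt "0 0 0 -1 0 0 0" --pt "0 0 0 -3 0 0 0" --pt "0 0 0 -5.5 0 0 0" --pt "0 0 0 -7.5 0 0 0" --pt "0 0 0 -8 0 0 0"

```text
time: 3.45
eef_pos: [0.5687, 0.1772, 0.1587]
ee_rot: [2.683, 1.631, 0.001]
force: [0.4, 0.4, -2.1]
width: 0.105
```

Run:
```python
from h import *
go([.4416,.2358,.12],np.radians(59.9))
```

```text
t 3.45 p [0.5687 0.1772 0.1587] x [ 0.461  0.888 -0.   ] y [ 0.888 -0.461  0.002] z [ 0.001 -0.001 -1.   ] F [ 0.4  0.4 -2.1] w 0.105 q [ 0.1   0.27  1.61 -0.    1.26  0.58]
shift [ -0.66 -13.99   3.85] turn [0.002 0.    0.047]
```

Request:
servo_tool --pt "0 -0.1 -2.5 0 0 0 0.01" --pt "0 -0.3 -6 0.3 0 0 0.02" --pt "0 -0.5 -10 1 0 0 0.03" --pt "0 -0.6 -13 2.5 0 0 0.045" --pt "0 -0.65 -14 3.8 0 0 0.047"

```text
time: 4.08
eef_pos: [0.4398, 0.2363, 0.1193]
ee_rot: [2.72, 1.569, -0.001]
force: [1.1, 0.1, -1.9]
width: 0.104
```

Request:
servo_tool --pt "0 0 0 0 0 0 0" --pt "0 0 0 0 0 0 0"

```text
time: 4.32
eef_pos: [0.4408, 0.236, 0.1196]
ee_rot: [2.72, 1.569, -0.0]
force: [-0.6, -0.7, -1.7]
width: 0.105
```

Run:
```python
from h import *
go([.4416,.2358,.0685],np.radians(59.9))
```

```text
t 4.33 p [0.4408 0.236  0.1196] x [ 0.501  0.865 -0.001] y [ 0.865 -0.501  0.001] z [ 0.001 -0.001 -1.   ] F [-0.6 -0.7 -1.7] w 0.105 q [ 0.25  0.08  1.91 -0.    1.15  0.78]
shift [0.03 0.07 5.11] turn [0.001 0.001 0.001]
```

Request:
servo_tool --pt "0 0 0 2 0 0 0" --pt "0 0 0 4 0 0 0" --pt "0 0 0 4.8 0 0 0" --pt "0 0 0 5.1 0 0 0" --pt "0 0 0 5.1 0 0 0"

```text
time: 4.95
eef_pos: [0.4415, 0.2359, 0.0692]
ee_rot: [2.72, 1.568, 0.002]
force: [1.0, -0.4, -1.1]
width: 0.102
```

Run:
```python
from h import *
go([.4416,.2358,.0685],np.radians(59.9))
```

```text
t 4.95 p [0.4415 0.2359 0.0692] x [ 0.501  0.865 -0.   ] y [ 0.865 -0.501  0.002] z [ 0.002 -0.001 -1.   ] F [ 1.  -0.4 -1.1] w 0.102 q [ 0.25  0.16  1.94 -0.    1.04  0.78]
shift [-0.01  0.01  0.07] turn [0.002 0.    0.   ]
```

Request:
servo_tool --pt "0 0 0 0.15 0 0 0" --pt "0 0 0 0.15 0 0 0" --pt "1.5 0 0 0.1 0 0 0" --pt "3 0 0 0.1 0 0 0" --pt "4 0 0 0.1 0 0 0"

```text
time: 5.58
eef_pos: [0.4416, 0.236, 0.0683]
ee_rot: [2.72, 1.568, 0.002]
force: [0.3, -1.4, 0.2]
width: 0.356
```

Request:
servo_tool --pt "4 0 0 0 0 0 0" --pt "4 0 0 -3 0 0 0" --pt "4 0 0 -6 0 0 0" --pt "4 0 0 -9 0 0 0" --pt "4 0 0 -9.5 0 0 0"

```text
time: 6.2
eef_pos: [0.4429, 0.2365, 0.1654]
ee_rot: [2.719, 1.568, 0.009]
force: [0.2, -0.3, -0.1]
width: 0.438
```

Run:
```python
from h import *
go([.518,.0825,.15],np.radians(62.6))
```

```text
t 6.2 p [0.4429 0.2365 0.1654] x [0.501 0.865 0.003] y [ 0.865 -0.501  0.005] z [ 0.006  0.    -1.   ] F [ 0.2 -0.3 -0.1] w 0.438 q [ 0.25  0.03  1.87 -0.    1.24  0.78]
shift [-9.57 14.21  1.59] turn [ 0.006 -0.003 -0.047]
```

Request:
servo_tool --pt "4 -2 3 0 0 0 -0.01" --pt "4 -5 7 0 0 0 -0.02" --pt "4 -8 11.5 0 0 0 -0.03" --pt "4 -9.6 14.2 1 0 0 -0.047" --pt "4 -9.6 14.2 1.6 0 0 -0.047"

```text
time: 6.82
eef_pos: [0.5176, 0.0806, 0.1481]
ee_rot: [2.685, 1.627, 0.006]
force: [-0.3, 0.2, -0.2]
width: 0.433
```

Request:
servo_tool --pt "4 0 0 0 0 0 0"

```text
time: 6.95
eef_pos: [0.5163, 0.0813, 0.1465]
ee_rot: [-2.687, -1.628, -0.002]
force: [-0.1, -0.2, 0.3]
width: 0.439
```

Run:
```python
from h import *
go([.518,.0825,.0755],np.radians(62.6))
c,P,W,K=snap("wrist"); z=P[...,2]; m=(z>.07)&(z<.088)&(P[...,0]>.45)&(P[...,0]<.64)&(P[...,1]>.04)&(P[...,1]<.13)
n,l,s,ce=cv2.connectedComponentsWithStats(m.astype(np.uint8))
for i in range(1,n):
    if s[i,4]>100: print(s[i,4],ce[i].round(),cv2.minAreaRect(P[l==i][:,:2].astype(np.float32)*1000))
```

```text
t 6.95 p [0.5163 0.0813 0.1465] x [0.463 0.886 0.001] y [ 0.886 -0.463  0.   ] z [ 0.001  0.001 -1.   ] F [-0.1 -0.2  0.3] w 0.439 q [-0.08  0.11  1.83  0.    1.2   0.41]
shift [0.18 0.09 7.1 ] turn [ 0.    -0.001 -0.003]
1220 [281. 229.] ((517.976806640625, 83.364501953125), (55.60498046875, 9.9014892578125), 62.84387969970703)
```

Request:
servo_tool --pt "4 0.15 0.1 3 0 0 0" --pt "4 0.15 0.1 6 0 0 0" --pt "4 0.15 0.1 7 0 0 0" --pt "2.5 0.15 0.1 7 0 0 0" --pt "2 0.15 0.1 7 0 0 0"

```text
time: 7.62
eef_pos: [0.5191, 0.0825, 0.0782]
ee_rot: [2.685, 1.628, 0.006]
force: [-0.0, 0.5, -0.4]
width: 0.244
```

Request:
servo_tool --pt "0 0 0 0 0 0 0" --pt "0 0 0 0 0 0 0" --pt "0 0 0 0 0 0 0" --pt "0 0 0 0 0 0 0" --newtons 25

```text
time: 8.12
eef_pos: [0.52, 0.0825, 0.0794]
ee_rot: [2.684, 1.628, 0.008]
force: [-0.7, 0.3, 6.3]
width: 0.106
```

Run:
```python
from h import *
st()
```

```text
t 8.12 p [0.52   0.0825 0.0794] x [0.462 0.887 0.003] y [ 0.887 -0.462  0.005] z [ 0.006  0.001 -1.   ] F [-0.7  0.3  6.3] w 0.106 q [-0.07  0.2   1.87  0.    1.06  0.41]
```

Request:
servo_tool --pt "0 0 0 -1 0 0 0" --pt "0 0 0 -3 0 0 0" --pt "0 0 0 -5 0 0 0" --pt "0 0 0 -7 0 0 0" --pt "0 0 0 -7.5 0 0 0"

```text
time: 8.75
eef_pos: [0.5203, 0.0824, 0.1559]
ee_rot: [2.683, 1.627, 0.011]
force: [0.1, 1.1, -2.3]
width: 0.106
```

Run:
```python
from h import *
go([.3984,.1614,.13],np.radians(59.9))
```

```text
t 8.75 p [0.5203 0.0824 0.1559] x [0.462 0.887 0.004] y [ 0.887 -0.462  0.007] z [ 0.008  0.    -1.   ] F [ 0.1  1.1 -2.3] w 0.106 q [-0.07  0.1   1.82  0.    1.22  0.41]
shift [  1.36 -14.48   2.49] turn [ 0.007 -0.004  0.045]
```

Request:
servo_tool --pt "0 0.3 -3 0 0 0 0.01" --pt "0 0.6 -6.5 0 0 0 0.02" --pt "0 1 -10.5 0.8 0 0 0.03" --pt "0 1.3 -13.5 2 0.004 0 0.045" --pt "0 1.3 -14.5 2.5 0.007 -0.004 0.045"

```text
time: 9.38
eef_pos: [0.3957, 0.1614, 0.1284]
ee_rot: [-2.72, -1.57, 0.004]
force: [0.4, 0.6, -2.6]
width: 0.106
```

Request:
servo_tool --pt "0 0 0 0 0 0 0" --pt "0 0 0 0 0 0 0"

```text
time: 9.62
eef_pos: [0.3967, 0.1609, 0.1287]
ee_rot: [-2.721, -1.57, 0.003]
force: [-0.1, 1.0, -1.4]
width: 0.103
```

Run:
```python
from h import *
go([.3984,.1614,.0715],np.radians(59.9))
```

```text
t 9.62 p [0.3967 0.1609 0.1287] x [ 0.501  0.866 -0.001] y [ 0.866 -0.501 -0.001] z [-0.002 -0.001 -1.   ] F [-0.1  1.  -1.4] w 0.103 q [ 0.1  -0.12  2.1  -0.    1.17  0.63]
shift [0.13 0.13 5.72] turn [-0.001  0.001  0.001]
```

Request:
servo_tool --pt "0 0.1 0.1 2 0 0 0" --pt "0 0.1 0.1 4 0 0 0" --pt "0 0.1 0.1 5.2 0 0 0" --pt "0 0.1 0.1 5.7 0 0 0" --pt "0 0.1 0.1 5.7 0 0 0"

```text
time: 10.25
eef_pos: [0.3987, 0.1612, 0.0721]
ee_rot: [-2.721, -1.569, 0.002]
force: [0.3, -0.8, -1.0]
width: 0.105
```

Run:
```python
from h import *
go([.3984,.1614,.0715],np.radians(59.9))
```

```text
t 10.25 p [0.3987 0.1612 0.0721] x [ 0.501  0.866 -0.001] y [ 0.866 -0.501 -0.001] z [-0.001 -0.    -1.   ] F [ 0.3 -0.8 -1. ] w 0.105 q [ 0.1  -0.02  2.13 -0.    1.04  0.63]
shift [ 0.   -0.03  0.06] turn [-0.001  0.001  0.001]
```

Request:
servo_tool --pt "0 0 0 0.15 0 0 0" --pt "0 0 0 0.2 0 0 0" --pt "1.5 0 0 0.15 0 0 0" --pt "3 0 0 0.15 0 0 0" --pt "4 0 0 0.15 0 0 0"

```text
time: 10.88
eef_pos: [0.3988, 0.1612, 0.0708]
ee_rot: [2.721, 1.569, -0.001]
force: [0.4, 0.2, -0.5]
width: 0.357
```

Request:
servo_tool --pt "4 0 0 0 0 0 0" --pt "4 0 0 -3 0 0 0" --pt "4 0 0 -6 0 0 0" --pt "4 0 0 -10 0 0 0" --pt "4 0 0 -13 0 0 0"

```text
time: 11.5
eef_pos: [0.3992, 0.1613, 0.2024]
ee_rot: [2.721, 1.569, 0.001]
force: [0.1, 0.6, -0.1]
width: 0.438
```

Run:
```python
from h import *
go([.55,.13,.2],np.radians(62.6))
for n in ("top",):
    c,P,W,K=snap(n); np.savez(n+"1.npz",c=c,P=P,W=W,K=K); save(cv2.resize(c[140:330,140:320],None,fx=3,fy=3,interpolation=cv2.INTER_CUBIC),"top1.png")
```

```text
t 11.5 p [0.3992 0.1613 0.2024] x [0.501 0.866 0.   ] y [ 0.866 -0.501  0.001] z [ 0.001 -0.    -1.   ] F [ 0.1  0.6 -0.1] w 0.438 q [ 0.1  -0.21  2.02 -0.    1.33  0.63]
shift [ 4.84 14.62  0.26] turn [ 0.001 -0.    -0.046]
```

View pics/top1.png

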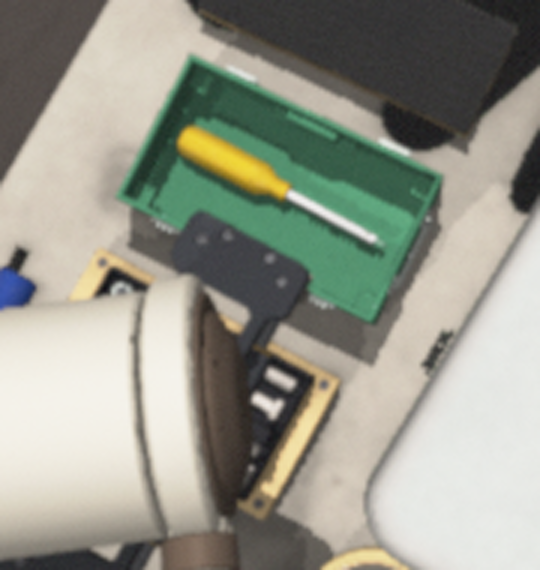

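Run:
```python
from h import *
D=np.load("top1.npz");P,W,K,c=D["P"],D["W"],D["K"],D["c"]
def ray(u,v,z):
    d=W[:3,:3]@np.linalg.inv(K)@[u,v,1]; return W[:3,3]+d*(z-W[2,3])/d[2]
a,b,e=[ray(140+u/3,140+v/3,.0135)[:2] for u,v in ((181,139),(287,190),(381,242))]
print(a,b,e,np.linalg.norm(e-a))
hsv=cv2.cvtColor(c,cv2.COLOR_RGB2HSV)
m=(hsv[...,0]>18)&(hsv[...,0]<32)&(hsv[...,1]>170); m[:180]=0;m[210:]=0;m[:,:195]=0;m[:,240:]=0
print(m.sum(),cv2.minAreaRect(P[m][:,:2].astype(np.float32)*1000),np.median(P[m],0))
u=(e-a)/np.linalg.norm(e-a); h=a+.04*u; print("handle",h,"axis deg",np.degrees(np.arctan2(-u[1],-u[0])))
go([*h,.10],np.arctan2(-u[1],-u[0]))
```

```text
[0.58028734 0.19667338] [0.54414548 0.12648903] [0.50792346 0.06495423] 0.15028794545289487
348 ((563.1637573242188, 163.07510375976562), (78.16648864746094, 20.140932083129883), 60.21803665161133) [nan nan nan]
handle [0.56102728 0.16161557] axis deg 61.21648151439559
t 11.55 p [0.4014 0.1616 0.2063] x [0.501 0.866 0.004] y [ 0.866 -0.501  0.006] z [ 0.008  0.    -1.   ] F [1.  0.4 2.4] w 0.433 q [ 0.1  -0.21  2.01 -0.    1.34  0.63]
shift [ 7.94 13.75 10.76] turn [ 0.006 -0.004 -0.022]
```

Request:
servo_tool --pt "4 2 3.5 0 0 0 0" --pt "4 4 7 1 0 0 0" --pt "4 6 10.5 3 0.003 0 -0.01" --pt "4 8 13.8 6 0.006 -0.004 -0.02" --pt "4 8 13.8 8 0.006 -0.004 -0.02"

```text
time: 12.18
eef_pos: [0.5626, 0.1613, 0.1246]
ee_rot: [-2.706, -1.595, 0.003]
force: [-0.8, -0.3, 0.1]
width: 0.435
```

Request:
servo_tool --pt "4 0 0 0 0 0 0" --pt "4 0 0 0 0 0 0"

```text
time: 12.42
eef_pos: [0.5627, 0.1614, 0.125]
ee_rot: [-2.706, -1.596, 0.002]
force: [0.7, -0.2, 0.7]
width: 0.432
```

Run:
```python
from h import *
c,P,W,K=snap("wrist"); save(c,"w3.png")
hsv=cv2.cvtColor(c,cv2.COLOR_RGB2HSV)
m=(hsv[...,0]>18)&(hsv[...,0]<32)&(hsv[...,1]>150)&(P[...,2]<.04)&(abs(P[...,0]-.56)<.06)&(abs(P[...,1]-.16)<.06)
Q=P[m]; print(m.sum(),cv2.minAreaRect(Q[:,:2].astype(np.float32)*1000),np.median(Q,0),Q[:,2].max())
go([.5625,.1625,.022],np.radians(61))
```

```text
2087 ((561.8967895507812, 164.43756103515625), (79.80742645263672, 21.478450775146484), 60.430992126464844) [0.5636142  0.16765644 0.02038937] 0.02448564174511758
t 12.47 p [0.563  0.1614 0.1256] x [ 0.484  0.875 -0.   ] y [ 0.875 -0.484 -0.   ] z [-0. -0. -1.] F [ 0.1  0.2 -0.4] w 0.433 q [ 0.07  0.29  1.66 -0.    1.19  0.58]
shift [ 0.07 -0.09 10.36] turn [-0.     0.     0.001]
```

View pics/w3.png

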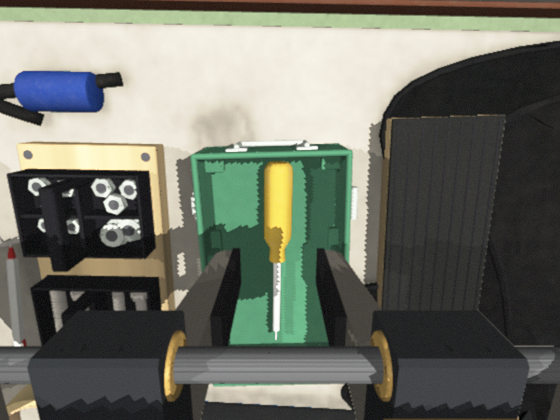

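Request:
servo_tool --pt "4 0.1 -0.15 3 0 0 0.005" --pt "4 0.1 -0.15 6 0 0 0.01" --pt "4 0.1 -0.15 8.5 0 0 0.01" --pt "4 0.1 -0.15 10 0 0 0.01" --pt "4 0.1 -0.15 10.3 0 0 0.01"

```text
time: 13.1
eef_pos: [0.562, 0.1631, 0.0227]
ee_rot: [-2.714, -1.582, 0.001]
force: [-0.8, 0.1, -0.1]
width: 0.43
```

Request:
servo_tool --pt "3 0 0 0 0 0 0" --pt "1 0 0 0 0 0 0" --pt "0.5 0 0 0 0 0 0" --pt "0.5 0 0 0 0 0 0" --pt "0.5 0 0 0 0 0 0" --newtons 20

```text
time: 13.72
eef_pos: [0.563, 0.1632, 0.0238]
ee_rot: [2.713, 1.582, 0.002]
force: [-0.6, 0.5, 5.6]
width: 0.226
```

Run:
```python
from h import *
st()
```

```text
t 13.72 p [0.563  0.1632 0.0238] x [0.493 0.87  0.001] y [ 0.87  -0.493  0.001] z [ 0.002  0.    -1.   ] F [-0.6  0.5  5.6] w 0.226 q [ 0.08  0.43  1.71 -0.    1.    0.59]
```

Request:
servo_tool --pt "0.5 0 0 -1 0 0 0" --pt "0.5 0 0 -3 0 0 0" --pt "0.5 0 0 -5.5 0 0 0" --pt "0.5 0 0 -8 0 0 0" --pt "0.5 0 0 -9 0 0 0"

```text
time: 14.35
eef_pos: [0.5641, 0.1633, 0.1166]
ee_rot: [2.712, 1.581, 0.008]
force: [0.6, 0.2, -0.1]
width: 0.226
```

Run:
```python
from h import *
go([.6718,.1086,.0835],np.radians(63))
```

```text
t 14.35 p [0.5641 0.1633 0.1166] x [0.492 0.87  0.003] y [ 0.87  -0.493  0.005] z [ 0.006  0.    -1.   ] F [ 0.6  0.2 -0.1] w 0.226 q [ 0.08  0.3   1.67 -0.    1.17  0.59]
shift [ 0.53 12.05  3.37] turn [ 0.005 -0.003 -0.044]
```

Request:
servo_tool --pt "0.5 0.1 2.5 0 0 0 -0.01" --pt "0.5 0.3 6 0 0 0 -0.02" --pt "0.5 0.5 9 0 0 0 -0.03" --pt "0.5 0.5 12 2 0.005 -0.003 -0.044" --pt "0.5 0.5 12 3.3 0.005 -0.003 -0.044"

```text
time: 14.98
eef_pos: [0.6719, 0.1072, 0.083]
ee_rot: [-2.68, -1.639, 0.001]
force: [-0.7, -0.2, -0.6]
width: 0.23
```

Request:
servo_tool --pt "0.5 0 0 0 0 0 0" --pt "0.5 0 0 0 0 0 0"

```text
time: 15.22
eef_pos: [0.6713, 0.1078, 0.0832]
ee_rot: [-2.679, -1.64, 0.002]
force: [0.8, -0.5, -0.7]
width: 0.225
```

Run:
```python
from h import *
c,P,W,K=snap("wrist"); save(c,"w4.png")
go([.6718,.1086,.043],np.radians(63))
```

```text
t 15.28 p [0.6717 0.1078 0.0838] x [ 0.455  0.891 -0.   ] y [ 0.891 -0.455 -0.   ] z [-0. -0. -1.] F [0.6 0.5 0.2] w 0.23 q [-0.02  0.56  1.39 -0.    1.19  0.45]
shift [ 0.07 -0.02  4.08] turn [-0.     0.    -0.001]
```

View pics/w4.png

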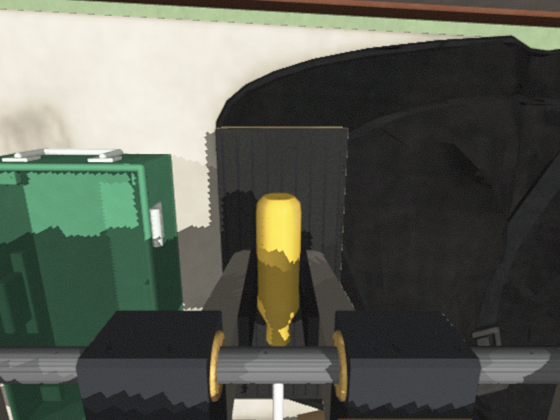

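Request:
servo_tool --pt "0.5 0 0 1.5 0 0 0" --pt "0.5 0 0 3 0 0 0" --pt "0.5 0 0 3.7 0 0 0" --pt "0.5 0 0 4.0 0 0 0" --pt "0.5 0 0 4.1 0 0 0"

```text
time: 15.9
eef_pos: [0.672, 0.1078, 0.0429]
ee_rot: [2.679, 1.64, 0.0]
force: [-0.7, 0.4, 1.9]
width: 0.229
```

Request:
servo_tool --pt "0.5 0 0 0 0 0 0" --pt "0.5 0 0 0 0 0 0"

```text
time: 16.15
eef_pos: [0.6723, 0.1078, 0.0432]
ee_rot: [2.679, 1.64, 0.001]
force: [-0.3, 0.3, -1.8]
width: 0.232
```

Run:
```python
from h import *
st()
```

```text
t 16.15 p [0.6723 0.1078 0.0432] x [0.455 0.891 0.   ] y [ 0.891 -0.455  0.001] z [ 0.001 -0.    -1.   ] F [-0.3  0.3 -1.8] w 0.232 q [-0.02  0.61  1.4  -0.    1.13  0.45]
```

Request:
servo_tool --pt "0.5 0 0 0.1 0 0 0" --pt "2.5 0 0 0.1 0 0 0" --pt "3.2 0 0 0.1 0 0 0" --pt "4 0 0 0.1 0 0 0" --pt "4 0 0 0.1 0 0 0"

```text
time: 16.77
eef_pos: [0.6723, 0.1078, 0.0422]
ee_rot: [2.679, 1.64, 0.001]
force: [-0.2, -0.3, 0.5]
width: 0.435
```

Request:
servo_tool --pt "4 0 0 -2 0 0 0" --pt "4 0 0 -5 0 0 0" --pt "4 0 0 -8 0 0 0" --pt "4 0 0 -12 0 0 0" --pt "4 0 0 -12 0 0 0"

```text
time: 17.4
eef_pos: [0.6753, 0.1078, 0.1686]
ee_rot: [2.674, 1.637, 0.015]
force: [0.1, -0.2, 0.1]
width: 0.436
```

Run:
```python
from h import *
go([.3988,.1612,.20],np.radians(59.9))
c,P,W,K=snap("wrist"); save(c,"w5.png")
hsv=cv2.cvtColor(c,cv2.COLOR_RGB2HSV)
m=(hsv[...,0]>18)&(hsv[...,0]<32)&(hsv[...,1]>150)&(P[...,2]<.06)&(abs(P[...,0]-.67)<.08)&(abs(P[...,1]-.1)<.08)
Q=P[m]; print(m.sum(),cv2.minAreaRect(Q[:,:2].astype(np.float32)*1000),np.median(Q,0))
```

```text
t 17.4 p [0.6753 0.1078 0.1686] x [0.455 0.891 0.005] y [ 0.891 -0.455  0.01 ] z [ 0.011 -0.    -1.   ] F [ 0.1 -0.2  0.1] w 0.436 q [-0.02  0.47  1.33 -0.    1.32  0.45]
shift [ -7.8  -27.02  -3.45] turn [ 0.01  -0.005  0.053]
1780 ((669.74365234375, 105.91999816894531), (86.7762680053711, 22.269329071044922), 63.138179779052734) [0.67388361 0.11335869 0.03886466]
```

View pics/w5.png

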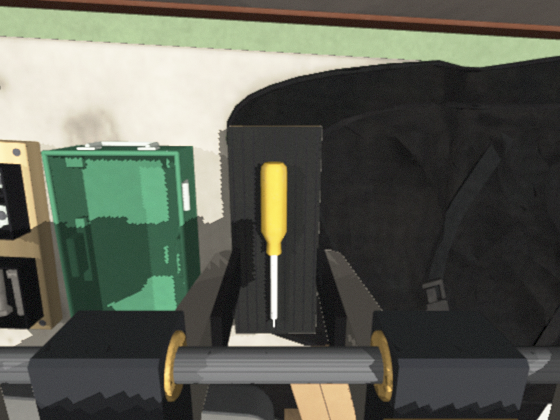

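Run:
```python
from h import *
c,P,W,K=snap("wrist")
def ray(u,v,z):
    d=W[:3,:3]@np.linalg.inv(K)@[u,v,1]; return (W[:3,3]+d*(z-W[2,3])/d[2])[:2]
ax=np.array([np.cos(np.radians(63)),np.sin(np.radians(63))]); n=np.array([ax[1],-ax[0]])
for k,(u,v,z) in dict(far=(275,126,.022),near=(290,332,.022),end=(275,163,.0325),tip=(275,326,.0325),L=(229,126,.022),Rr=(322,126,.022)).items():
    p=ray(u,v,z); print(k,p.round(4),"y",(p@ax).round(4),"x",(p@n).round(4))
save(cv2.resize(c[280:345,220:335],None,fx=5,fy=5,interpolation=cv2.INTER_CUBIC),"w5c.png")
```

```text
far [0.7021 0.1697] y 0.47 x 0.5485
near [ 0.6259 -0.0107] y 0.2746 x 0.5626
end [0.6889 0.144 ] y 0.4411 x 0.5485
tip [0.6192 0.0083] y 0.2885 x 0.548
L [0.6685 0.1869] y 0.47 x 0.5108
Rr [0.7365 0.1522] y 0.4699 x 0.5871
```

View pics/w5c.png

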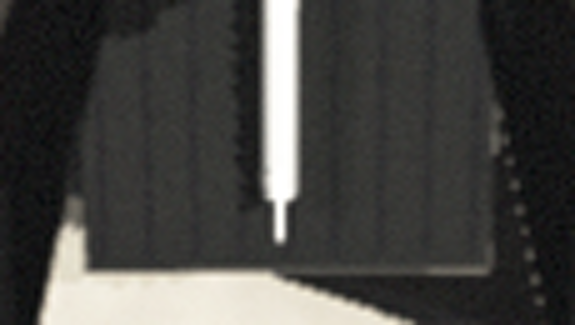

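Request:
servo_tool --pt "4 -1 -4 -1.5 0.003 0 0.01" --pt "4 -3 -10 -3 0.006 0 0.02" --pt "4 -5 -16 -3.5 0.01 -0.005 0.03" --pt "4 -6.5 -22 -3.5 0.01 -0.005 0.04" --pt "4 -7.8 -27 -3.5 0.01 -0.005 0.053"

```text
time: 18.12
eef_pos: [0.3934, 0.1614, 0.196]
ee_rot: [-2.717, -1.565, 0.015]
force: [0.4, 0.3, 0.1]
width: 0.434
```

Request:
servo_tool --pt "4 0 0 0 0 0 0" --pt "4 0 0 0 0 0 0"

```text
time: 18.38
eef_pos: [0.3935, 0.1612, 0.1954]
ee_rot: [-2.717, -1.565, 0.016]
force: [0.0, 0.0, -0.1]
width: 0.436
```

Run:
```python
from h import *
go([.3988,.1612,.071],np.radians(59.9))
c,P,W,K=snap("wrist"); z=P[...,2]; m=(z>.06)&(z<.08)&(P[...,0]>.35)&(P[...,0]<.47)&(P[...,1]>.11)&(P[...,1]<.29)
n,l,s,ce=cv2.connectedComponentsWithStats(m.astype(np.uint8))
for i in range(1,n):
    if s[i,4]>100: print(s[i,4],ce[i].round(),cv2.minAreaRect(P[l==i][:,:2].astype(np.float32)*1000))
```

```text
t 18.38 p [0.3935 0.1612 0.1954] x [ 0.502  0.865 -0.006] y [ 0.865 -0.502 -0.01 ] z [-0.012 -0.    -1.   ] F [ 0.   0.  -0.1] w 0.436 q [ 0.1  -0.21  2.03  0.    1.33  0.63]
shift [ 0.34  0.59 12.44] turn [-0.01   0.006 -0.   ]
1041 [286.  95.] ((441.48956298828125, 236.46014404296875), (55.19229507446289, 9.782395362854004), 59.9975700378418)
794 [286. 205.] ((398.57135009765625, 161.0359649658203), (55.96128463745117, 9.242969512939453), 60.052703857421875)
```

Request:
servo_tool --pt "4 0.3 0.6 3 -0.01 0.006 0" --pt "4 0.3 0.6 7 -0.01 0.006 0" --pt "4 0.3 0.6 10.5 -0.01 0.006 0" --pt "4 0.3 0.6 12.4 -0.01 0.006 0" --pt "4 0.3 0.6 12.5 -0.01 0.006 0"

```text
time: 19.05
eef_pos: [0.3992, 0.1601, 0.0692]
ee_rot: [-2.722, -1.565, 0.005]
force: [0.2, 0.2, 1.2]
width: 0.434
```

Run:
```python
from h import *
go([.3988,.1612,.071],np.radians(59.9))
```

```text
t 19.05 p [0.3992 0.1601 0.0692] x [ 0.503  0.864 -0.002] y [ 0.864 -0.503 -0.003] z [-0.004 -0.    -1.   ] F [0.2 0.2 1.2] w 0.434 q [ 0.1  -0.01  2.13  0.    1.03  0.63]
shift [ 0.07 -0.09 -0.18] turn [-0.003  0.002 -0.002]
```

Request:
servo_tool --pt "2 0.1 -0.1 -0.15 -0.003 0.002 0" --pt "0 0.1 -0.1 -0.15 -0.003 0.002 0" --pt "0 0.1 -0.1 -0.15 -0.003 0.002 0" --pt "0 0.1 -0.1 -0.15 -0.003 0.002 0" --pt "0 0.1 -0.1 -0.15 -0.003 0.002 0" --newtons 25

```text
time: 19.68
eef_pos: [0.3995, 0.1616, 0.0714]
ee_rot: [2.723, 1.566, 0.002]
force: [-0.5, -0.7, 4.8]
width: 0.108
```

Run:
```python
from h import *
st()
```

```text
t 19.68 p [0.3995 0.1616 0.0714] x [0.503 0.864 0.001] y [ 0.864 -0.503  0.001] z [ 0.002  0.    -1.   ] F [-0.5 -0.7  4.8] w 0.108 q [ 0.1  -0.02  2.13 -0.    1.03  0.63]
```

Request:
servo_tool --pt "0 0 0 -1 0 0 0" --pt "0 0 0 -3 0 0 0" --pt "0 0 0 -5.5 0 0 0" --pt "0 0 0 -8 0 0 0" --pt "0 0 0 -9 0 0 0"

```text
time: 20.3
eef_pos: [0.3999, 0.1617, 0.1628]
ee_rot: [2.722, 1.566, 0.005]
force: [-0.1, 0.1, -2.1]
width: 0.108
```

Run:
```python
from h import *
go([.5202,.0828,.14],np.radians(62.6))
```

```text
t 20.3 p [0.3999 0.1617 0.1628] x [0.503 0.864 0.002] y [ 0.864 -0.503  0.003] z [ 0.004  0.    -1.   ] F [-0.1  0.1 -2.1] w 0.108 q [ 0.1  -0.17  2.06 -0.    1.24  0.63]
shift [-0.77 14.36  2.32] turn [ 0.003 -0.002 -0.049]
```

Request:
servo_tool --pt "0 -0.2 3 0 0 0 -0.01" --pt "0 -0.4 7 0 0 0 -0.02" --pt "0 -0.6 11 0 0 0 -0.035" --pt "0 -0.8 14 1.5 0.003 -0.002 -0.049" --pt "0 -0.8 14.4 2.3 0.003 -0.002 -0.049"

```text
time: 20.92
eef_pos: [0.5205, 0.0814, 0.1387]
ee_rot: [-2.685, -1.63, 0.003]
force: [-1.4, -0.1, -2.4]
width: 0.108
```

Request:
servo_tool --pt "0 0 0 0 0 0 0" --pt "0 0 0 0 0 0 0"

```text
time: 21.18
eef_pos: [0.5196, 0.082, 0.1385]
ee_rot: [-2.683, -1.63, 0.004]
force: [0.8, 0.3, -1.8]
width: 0.102
```

Run:
```python
from h import *
go([.5202,.0828,.0795],np.radians(62.6))
```

```text
t 21.18 p [0.5196 0.082  0.1385] x [ 0.461  0.887 -0.001] y [ 0.887 -0.461 -0.003] z [-0.003  0.    -1.   ] F [ 0.8  0.3 -1.8] w 0.102 q [-0.07  0.13  1.82  0.    1.19  0.41]
shift [0.11 0.03 5.9 ] turn [-0.003  0.001 -0.001]
```

Request:
servo_tool --pt "0 0.1 0.05 1.5 -0.002 0.001 0" --pt "0 0.1 0.05 3 -0.002 0.001 0" --pt "0 0.1 0.05 4 -0.002 0.001 0" --pt "0 0.1 0.05 5 -0.002 0.001 0" --pt "0 0.1 0.05 5.5 -0.002 0.001 0"

```text
time: 21.8
eef_pos: [0.52, 0.0827, 0.0827]
ee_rot: [-2.684, -1.63, 0.002]
force: [-0.3, 0.6, -1.2]
width: 0.102
```

Run:
```python
from h import *
go([.5202,.0828,.0795],np.radians(62.6))
```

```text
t 21.8 p [0.52   0.0827 0.0827] x [ 0.461  0.887 -0.001] y [ 0.887 -0.461 -0.002] z [-0.002  0.    -1.   ] F [-0.3  0.6 -1.2] w 0.102 q [-0.07  0.21  1.86  0.    1.08  0.41]
shift [0.02 0.01 0.32] turn [-0.002  0.001 -0.001]
```

Request:
servo_tool --pt "0 0 0 0.3 0 0 0" --pt "0 0 0 0.45 0 0 0" --pt "0 0 0 0.5 0 0 0"

```text
time: 22.18
eef_pos: [0.5203, 0.0827, 0.0793]
ee_rot: [-2.684, -1.63, 0.002]
force: [-5.5, -0.8, 11.5]
width: 0.103
```

Request:
servo_tool --pt "1.5 0 0 0 0 0 0" --pt "3 0 0 0 0 0 0" --pt "4 0 0 0 0 0 0" --pt "4 0 0 -0.1 0 0 0"

```text
time: 22.68
eef_pos: [0.5202, 0.0827, 0.0802]
ee_rot: [-2.684, -1.63, 0.003]
force: [-0.6, 0.0, 0.8]
width: 0.433
```

Request:
servo_tool --pt "4 0 0 -2 0 0 0" --pt "4 0 0 -5 0 0 0" --pt "4 0 0 -8 0 0 0" --pt "4 0 0 -11 0 0 0" --pt "4 0 0 -11 0 0 0"

```text
time: 23.3
eef_pos: [0.5223, 0.0825, 0.1927]
ee_rot: [2.683, 1.63, 0.004]
force: [0.1, 0.7, -0.9]
width: 0.432
```

Run:
```python
from h import *
go([.4416,.236,.17],np.radians(59.9))
c,P,W,K=snap("wrist"); z=P[...,2]; m=(z>.067)&(z<.095)&(P[...,0]>.45)&(P[...,0]<.64)&(P[...,1]>.04)&(P[...,1]<.13)
n,l,s,ce=cv2.connectedComponentsWithStats(m.astype(np.uint8))
for i in range(1,n):
    if s[i,4]>100: print(s[i,4],ce[i].round(),np.nanmedian(z[l==i]),cv2.minAreaRect(P[l==i][:,:2].astype(np.float32)*1000))
```

```text
t 23.3 p [0.5223 0.0825 0.1927] x [0.461 0.887 0.001] y [ 0.887 -0.461  0.003] z [ 0.003 -0.    -1.   ] F [ 0.1  0.7 -0.9] w 0.432 q [-0.07  0.07  1.77  0.    1.3   0.41]
shift [  9.9  -14.24   2.24] turn [ 0.003 -0.002  0.046]
861 [276. 214.] 0.07844043870511985 ((519.383056640625, 82.4891586303711), (55.559776306152344, 9.702637672424316), 62.375099182128906)
```

Bolts tray back at its starting height and place (handle within ~2 mm). Now the nuts tray.

Request:
servo_tool --pt "4 2 -3 0 0 0 0.01" --pt "4 4.5 -6.5 0 0 0 0.02" --pt "4 7 -10 0.5 0 0 0.03" --pt "4 9.5 -13.5 1.5 0.003 -0.002 0.046" --pt "4 9.9 -14.2 2.2 0.003 -0.002 0.046"

```text
time: 23.98
eef_pos: [0.4383, 0.2371, 0.1663]
ee_rot: [-2.717, -1.572, 0.011]
force: [0.9, -0.7, 0.1]
width: 0.432
```

Request:
servo_tool --pt "4 0 0 0 0 0 0" --pt "4 0 0 0 0 0 0"

```text
time: 24.22
eef_pos: [0.4385, 0.2362, 0.1657]
ee_rot: [-2.718, -1.571, 0.013]
force: [0.3, 0.1, 0.4]
width: 0.438
```

Run:
```python
from h import *
go([.4416,.236,.0685],np.radians(59.9))
```

```text
t 24.23 p [0.4385 0.2362 0.1657] x [ 0.499  0.866 -0.006] y [ 0.866 -0.499 -0.006] z [-0.008 -0.002 -1.   ] F [0.3 0.1 0.4] w 0.438 q [0.25 0.03 1.87 0.   1.25 0.77]
shift [0.19 0.34 9.72] turn [-0.006  0.006  0.003]
```

Request:
servo_tool --pt "4 0.15 0.3 3 -0.006 0.006 0.003" --pt "4 0.15 0.3 6 -0.006 0.006 0.003" --pt "4 0.15 0.3 8.5 -0.006 0.006 0.003" --pt "4 0.15 0.3 9.7 -0.006 0.006 0.003" --pt "4 0.15 0.3 9.7 -0.006 0.006 0.003"

```text
time: 24.85
eef_pos: [0.4411, 0.2352, 0.0684]
ee_rot: [-2.722, -1.566, 0.001]
force: [0.1, -0.0, 0.2]
width: 0.434
```

Run:
```python
from h import *
go([.4416,.236,.0685],np.radians(59.9))
```

```text
t 24.85 p [0.4411 0.2352 0.0684] x [ 0.503  0.864 -0.   ] y [ 0.864 -0.503 -0.001] z [-0.001  0.    -1.   ] F [ 0.1 -0.   0.2] w 0.434 q [0.25 0.16 1.94 0.   1.04 0.77]
shift [ 0.09  0.   -0.01] turn [-0.001  0.    -0.001]
```

Request:
servo_tool --pt "2 0.1 0 0 0 0 0" --pt "0 0.1 0 0 0 0 0" --pt "0 0.1 0 0 0 0 0" --pt "0 0.1 0 0 0 0 0" --pt "0 0.1 0 0 0 0 0"

```text
time: 25.48
eef_pos: [0.442, 0.2363, 0.069]
ee_rot: [-2.723, -1.566, -0.0]
force: [-0.3, -0.5, 4.0]
width: 0.104
```

Request:
servo_tool --pt "0 0 0 -1 0 0 0" --pt "0 0 0 -3 0 0 0" --pt "0 0 0 -5.5 0 0 0" --pt "0 0 0 -8 0 0 0" --pt "0 0 0 -9 0 0 0"

```text
time: 26.1
eef_pos: [0.4427, 0.2364, 0.1606]
ee_rot: [2.723, 1.567, 0.004]
force: [0.6, -0.5, -2.4]
width: 0.104
```

Run:
```python
from h import *
go([.5672,.177,.14],np.radians(62.6))
```

```text
t 26.1 p [0.4427 0.2364 0.1606] x [0.503 0.865 0.002] y [ 0.865 -0.503  0.001] z [ 0.002  0.001 -1.   ] F [ 0.6 -0.5 -2.4] w 0.104 q [0.25 0.03 1.88 0.   1.23 0.78]
shift [ 1.11 13.74  2.09] turn [ 0.001 -0.002 -0.048]
```

Request:
servo_tool --pt "0 0.2 3 0 0 0 -0.01" --pt "0 0.5 7 0 0 0 -0.02" --pt "0 0.8 11 0 0 0 -0.035" --pt "0 1.1 13.5 1.5 0.001 -0.002 -0.048" --pt "0 1.1 13.7 2 0.001 -0.002 -0.048"

```text
time: 26.72
eef_pos: [0.5666, 0.1761, 0.139]
ee_rot: [-2.685, -1.629, 0.004]
force: [-0.6, 0.1, -1.5]
width: 0.102
```

Request:
servo_tool --pt "0 0 0 0 0 0 0" --pt "0 0 0 0 0 0 0"

```text
time: 26.98
eef_pos: [0.5657, 0.1766, 0.1389]
ee_rot: [-2.684, -1.63, 0.005]
force: [0.1, -1.3, -2.1]
width: 0.105
```

Run:
```python
from h import *
go([.5672,.177,.0767],np.radians(62.6))
```

```text
t 26.98 p [0.5657 0.1766 0.1389] x [ 0.461  0.887 -0.002] y [ 0.887 -0.461 -0.003] z [-0.003 -0.    -1.   ] F [ 0.1 -1.3 -2.1] w 0.105 q [ 0.1   0.29  1.63 -0.    1.22  0.58]
shift [0.11 0.13 6.22] turn [-0.003  0.002 -0.001]
```

Request:
servo_tool --pt "0 0.1 0.1 1.5 -0.003 0.002 0" --pt "0 0.1 0.1 3 -0.003 0.002 0" --pt "0 0.1 0.1 4 -0.003 0.002 0" --pt "0 0.1 0.1 5 -0.003 0.002 0" --pt "0 0.1 0.1 5.8 -0.003 0.002 0"

```text
time: 27.6
eef_pos: [0.5668, 0.177, 0.0802]
ee_rot: [2.685, 1.63, -0.0]
force: [-0.4, -0.4, -1.5]
width: 0.102
```

Run:
```python
from h import *
go([.5672,.177,.0767],np.radians(62.6))
```

```text
t 27.6 p [0.5668 0.177  0.0802] x [ 0.461  0.887 -0.   ] y [ 0.887 -0.461 -0.   ] z [-0. -0. -1.] F [-0.4 -0.4 -1.5] w 0.102 q [ 0.1   0.36  1.67 -0.    1.11  0.58]
shift [0.02 0.04 0.35] turn [-0.     0.    -0.001]
```

Request:
servo_tool --pt "0 0 0 0.3 0 0 0" --pt "0 0 0 0.45 0 0 0" --pt "0 0 0 0.5 0 0 0"

```text
time: 27.98
eef_pos: [0.5672, 0.1771, 0.077]
ee_rot: [2.685, 1.63, 0.0]
force: [-5.6, -0.5, 9.2]
width: 0.106
```

Request:
servo_tool --pt "1.5 0 0 0 0 0 0" --pt "3 0 0 0 0 0 0" --pt "4 0 0 0 0 0 0" --pt "4 0 0 -0.1 0 0 0"

```text
time: 28.48
eef_pos: [0.5671, 0.177, 0.0778]
ee_rot: [2.685, 1.63, -0.0]
force: [1.1, 0.3, 1.1]
width: 0.434
```

Request:
servo_tool --pt "4 0 0 -2 0 0 0" --pt "4 0 0 -5 0 0 0" --pt "4 0 0 -8 0 0 0" --pt "4 0 0 -12 0 0 0" --pt "4 0 0 -14 0 0 0"

```text
time: 29.1
eef_pos: [0.5685, 0.1773, 0.2223]
ee_rot: [2.683, 1.629, 0.008]
force: [-1.4, -0.1, -0.2]
width: 0.438
```

Request:
servo_tool --pt "4 -0.5 -5 0 0 0 0" --pt "4 -0.5 -11 0 0 0 0" --pt "4 -0.5 -17 0 0 0 0" --pt "4 -0.5 -20 0 0 0 0" --pt "4 -0.5 -20 0 0 0 0"

```text
time: 29.72
eef_pos: [0.3877, 0.266, 0.2228]
ee_rot: [2.68, 1.633, 0.011]
force: [-0.3, 0.3, 0.5]
width: 0.436
```

Run:
```python
from h import *
st()
c,P,W,K=snap("top"); z=P[...,2]; v,u=np.mgrid[:420,:560]
m=(z>.067)&(z<.088)&(v>155)&(v<250)&(u>175)&(u<292)
n,l,s,ce=cv2.connectedComponentsWithStats(m.astype(np.uint8))
for i in range(1,n):
    if s[i,4]>40: print(s[i,4],ce[i].round(),np.median(z[l==i]),cv2.minAreaRect(P[l==i][:,:2].astype(np.float32)*1000))
D=np.load("top0.npz")["c"].astype(int); print("box diff",abs(c.astype(int)-D)[130:205,325:440].mean())
save(cv2.resize(c[95:275,150:330],None,fx=3.3,fy=3.3,interpolation=cv2.INTER_CUBIC),"top2.png")
```

```text
t 29.73 p [0.3877 0.266  0.2228] x [0.459 0.889 0.004] y [ 0.889 -0.459  0.006] z [ 0.008  0.001 -1.   ] F [-0.3  0.3  0.5] w 0.436 q [ 0.34 -0.12  1.9  -0.    1.36  0.82]
171 [206. 188.] 0.07881973846021839 ((565.4730224609375, 175.276123046875), (55.41141128540039, 10.139625549316406), 62.56685256958008)
167 [257. 212.] 0.07883725833505761 ((518.5148315429688, 80.360107421875), (55.81663513183594, 9.943501472473145), 62.25089645385742)
box diff 6.450589371980676
```

View pics/top2.png

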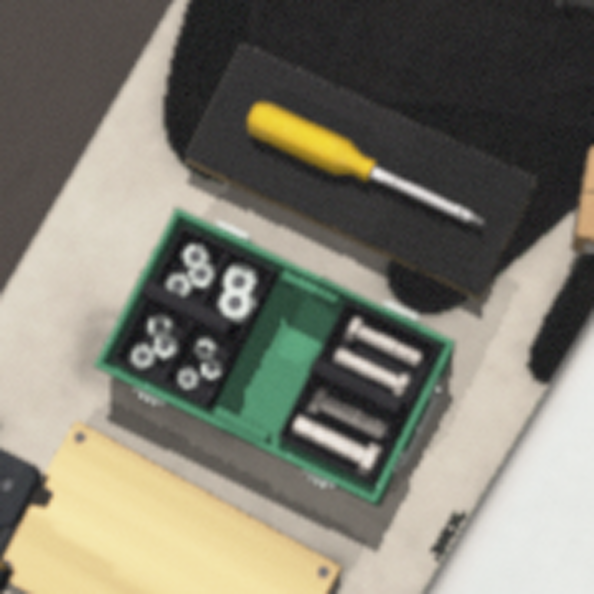

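Request:
servo_tool --pt "4 0 0 0 0 0 0" --pt "4 0 0 0 0 0 0"

```text
time: 30.02
eef_pos: [0.39, 0.2649, 0.2231]
ee_rot: [2.682, 1.629, 0.012]
force: [0.0, 0.6, 0.1]
width: 0.437
```

```bash
python3 -c "
from workcell import arm
print(arm.sign_off())"
```

```text
the job is handed in; nothing more can be done
None
```

I stood both trays on the plywood board, laid the screwdriver lengthwise on the tool rest, and put each tray back in its own bay. I handed the job in at about 30 s of the 102 s allowed; the sign-off gives no verdict.

- **Trays:** in the last top image both handles are within about 2 mm of where they started. They are also at the starting height of 0.079 m, which fits trays sitting flat on their ledges.
- **Screwdriver:** it lies wholly on the rest, about 14 mm from the edge at the blade tip and 29 mm at the handle end. I measured this from the wrist camera, where the rest came out about 4 mm shorter than its stated 200 mm.
- **Fittings box and carton:** I only compared a crop of the top image around them with the first one. The mean difference was 6.5 grey levels, and I did not measure their positions. The arm did not go near them.
- **Arm:** it is clear of everything, with the wrist force near zero. The highest force I read was about 13 N, while setting the bolts tray back on its ledges. Measured arm positions wandered by 1–5 mm, so I corrected them before each grasp and placing.

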